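Reject a toppled sample bottle

ROBOT

A 7-joint arm with a two-finger parallel gripper is mounted at the origin on a cart in front of the work surface, level with it; the furniture and walls round the work are solid. World frame = base frame: x ahead of the robot, y to its left, z up, the work surface at z = 0. Lengths are in m, angles in rad, forces in N, time in s.
With the tool pointing down it reaches from about 0.4 to 0.85 m from the base axis. Payload 4.5 kg.
Tool frame: the origin (TCP) lies at the centre of the arm's flange, where the gripper is bolted on; the fingertips stand robot.nose_length ahead of it and the grasp point (between the pads) lies 147 mm ahead of it (robot.nose_length is the distance from the TCP to the fingertips, in m); z points along the fingers, y is the line along which they close (so a half turn about z gives the same grasp; the last joint's range is limited). The gripper opens to 88 mm and grips with 3 to 60 N. Pads are 18 mm wide; open, the fingers measure 123 mm over their backs; the gripper's body (75 mm by 187 mm) begins 45 mm behind the grasp point.
Start: joints at [-1.096, 0.689, -0.195, 1.565, 0.157, 0.902, -0.215], TCP at [0.267, 0.565, 0.405] pointing down, gripper open.
Joint ranges: [-3.01, 3.01], [-0.46, 2.08], [-1.47, 1.51], [0.13, 2.56], [-1, 4.14], [0.04, 2.09], [-2.66, 2.66]. Speed limits (rad/s): [2.57, 2.57, 3.14, 3.14, 3.14, 3.14, 3.14].

INTERFACE

Orientations are given as a unit quaternion [x, y, z, w].
In Python, from rig import robot gives the robot as it stands. Calls block until the motion is done:
- robot.goto(position, orientation): joint-space move of the TCP to a pose.
- robot.move_linear(position, frame=None, rate=0.15): straight line of the TCP; frame=None keeps the orientation; rate is the mean speed in m/s.
- robot.goto_joints(angles): joint-space move.
- robot.command_gripper(opening, strength=None): finger opening in m; strength is the grip in N (None keeps the last); returns when the fingers have stopped.
- robot.pause(seconds).
- robot.ik(position, orientation): joint angles nearest the present ones, or None.
- robot.capture(name): name is "scene" or "top" or "wrist"; returns the picture (384x512x3 uint8, red, green, blue); there is no depth.
- robot.camera_info(name): a dict with "fx", "fy", "cx", "cy" (pixels), "origin" and "attitude" of the camera in the world; the wrist camera has in their place "mount" (4x4, takes a point from camera to tool coordinates, whose origin is the TCP and whose axes are the flange's). Camera axes: x right, y down, z forward; pixel columns grow to the right and rows downward; lengths in m; the calibration is good to about 2 mm. The wrist camera is an equidistant fisheye: a pixel r from the principal point sees the ray r / f radians off the axis. A picture is of the moment at which its call begins: read the wrist's pose just before it. camera_info takes no time and is no camera call.
A pose or a line that the arm cannot do raises robot.PlanningError and nothing moves.
- robot.finish_job(): hands the job in; it is judged then, once.
Trained networks look in the newest picture that a camera, given by its name, has taken for a name from the list of things; names that differ only in an ending like _2 or _b are one class to them, and where a whole thing is asked for, a point or a joint stands for the part that bears it (a point fixed in the world has none). Each returns a list of dicts, best first, with "score" (0 to 1); they miss things now and then, are a little off and sometimes report something else, mostly with a low value. They report only what shows in the picture. A call takes as long as a camera call.
- robot.regions_of(name, camera): "pixels" (384x512 bool, what is visible of it) and "bbox" ([left, top, width, height] in pixels, round what is visible of it).
Readings, each from a call of its own:
- robot.get_time(): time.
- robot.get_joint_pos(): joint angles.
- robot.get_joint_velocities(): joint speeds.
- robot.get_joint_torque(): joint torques, N m.
- robot.get_position(): TCP position.
- robot.get_ee_rot(): TCP orientation.
- robot.get_force(): force on the tool from outside, world axes, zero at the start.
- robot.get_ft_torque(): the same for the moment, N m.
- robot.get_width(): finger opening in m.
- robot.get_grip_force(): force on a finger pad.
Only numpy, scipy, OpenCV 4.12 (cv2) and the standard library are available. Lean on these libraries where they do the work, as an engineer would, in place of code of your own. Each camera call takes 0.05 s, during which the arm holds its last target. There are 200 camera calls.

TASK

The sample bottle lying on its side is a reject. Stand it upright on the bench and let go of it; then take it again and set it down gently, upright, in the empty place of the deep reject box. The bottle already in the box stays standing where it is, and everything else on the bench is left alone.

Things in the scene. Friction and masses are not known exactly. Their poses are not given: they have to be found in the camera images.
- sample_bottle: brown glass sample bottle with a white cap, the only bottle that lies on its side at the start; cylindrical body 49 mm in diameter up to 75 mm above its base, 119 mm tall with the cap, about 140 g. Origin at the centre of its base (so 24.5 mm above the bench while it lies); its z axis runs from the base to the cap
- bottle_mid (a point): point on the lying bottle's axis, 55 mm from its base, about its centre of mass
- reject_box: deep open box of grey plastic, fixed, 148 x 198 mm outside, 115 mm high; inside 140 mm (its x) by 190 mm (its y), walls 4 mm, floor 6 mm. Origin at the centre of its underside, z up. One half holds a bottle, the other is empty
- free_place (a point): centre of the box's empty half, on its inner floor (45 mm along the box's +y from its middle); the box's axes
- kept_bottle: clear glass sample bottle, 47 mm in diameter, 92 mm tall, standing in the box's occupied half, 55 mm along the box's -y from its middle; origin at the centre of its base
- low_tray: low open tray of the same grey plastic, fixed, 150 x 200 mm, only 28 mm high, with two weighing bottles in it; not for rejects. Origin at the centre of its underside
- weighing_bottle_a: low glass weighing bottle, 41 mm in diameter, 45 mm tall, in the low tray; origin under its centre
- weighing_bottle_b: the same, also in the low tray
- weighing_bottle_c: the same, standing on the bench near the front edge
- brown_bottle: brown reagent bottle, 58 mm in diameter, 133 mm tall, standing on the bench behind the toppled bottle; origin under its centre

How it is judged:
By the outcome, as a careful person would: the job done as asked, in the order asked, and still so for the second after the job is handed in, with the robot touching nothing.
It also fails if it takes over 64 s, if anything falls off the work surface, if the arm or the gripper's body presses on something with over 40 N, if the wrist force passes 120 N, or if a joint passes its speed limit or range.

## Working session

There is one attempt and no reset: what is moved stays moved. The work goes in short steps, each a Python script; the robot and the scene stay as the last script left them, time stands still between calls to the robot, and variables do not carry over. Pictures are saved under pics/ and viewed, at most 10 in all, crops included, and the job is handed in when it is done.

```bash
mkdir -p pics; ls; python3 - <<'E'
from rig import robot
import cv2,numpy as np
print(robot.get_time(),robot.nose_length,robot.get_position(),robot.get_ee_rot())
a=[]
for n in ["scene","top"]:
    im=robot.capture(n); cv2.imwrite(f"pics/{n}0.png",im[:,:,::-1])
    i=robot.camera_info(n); print(n,i)
    for t in ["sample_bottle","reject_box","kept_bottle","low_tray","brown_bottle","weighing_bottle_a"]:
        for r in robot.regions_of(t,n)[:3]:
            p=r["pixels"]; ys,xs=np.nonzero(p); print(t,round(r["score"],2),r["bbox"],xs.mean().round(1),ys.mean().round(1))
print(robot.camera_info("wrist"))
E
```

```text
pics
0.0 0.166 [0.26655319 0.56494028 0.40389069] [ 2.18571302e-01  9.75820525e-01 -9.33992036e-04 -1.28189523e-04]
scene {'fx': 481.4787657854599, 'fy': 481.4787657854599, 'cx': 256.32994103777924, 'cy': 191.86073685121053, 'origin': array([-0.23398907,  0.93829243,  0.61703625]), 'attitude': array([-0.28098745,  0.79305204, -0.51011034,  0.17861117])}
sample_bottle 0.84 [276.1, 185.9, 17.7, 32.1] 284.8 200.8
reject_box 0.64 [277.0, 136.4, 79.7, 59.6] 316.2 164.7
low_tray 0.87 [120.3, 233.5, 105.0, 63.0] 172.5 262.7
brown_bottle 0.97 [244.8, 139.4, 12.9, 43.3] 251.0 163.9
weighing_bottle_a 0.69 [172.7, 246.4, 19.9, 13.6] 183.8 253.7
weighing_bottle_a 0.57 [152.8, 255.4, 17.1, 26.4] 160.6 266.4
weighing_bottle_a 0.52 [295.1, 211.7, 12.8, 19.3] 299.8 220.3
top {'fx': 494.90045747102704, 'fy': 494.90045747102704, 'cx': 260.6886527488772, 'cy': 194.38159973642615, 'origin': array([0.40740032, 0.01490278, 1.53182952]), 'attitude': array([ 0.70950419, -0.70306305,  0.03689228, -0.03074272])}
sample_bottle 0.68 [266.2, 206.3, 36.2, 29.7] 284.5 219.4
reject_box 0.58 [322.5, 173.1, 84.6, 67.7] 363.9 205.0
kept_bottle 0.66 [365.6, 201.0, 22.4, 15.5] 377.5 210.4
low_tray 0.86 [122.5, 186.6, 67.2, 46.7] 156.6 208.6
low_tray 0.27 [366.2, 202.8, 23.1, 14.4] 377.4 210.4
brown_bottle 0.86 [308.5, 136.7, 19.1, 25.6] 318.1 151.4
weighing_bottle_a 0.55 [132.1, 205.9, 15.7, 15.7] 139.1 211.7
weighing_bottle_a 0.45 [160.5, 201.3, 12.0, 14.4] 167.2 206.6
{'fx': 297.3186396354542, 'fy': 297.3186396354542, 'cx': 261.43639573691235, 'cy': 193.3137723178312, 'mount': array([[ 1.19100272e-03, -9.54207191e-01, -2.99144141e-01,
         7.69920770e-02],
       [ 9.99999216e-01,  1.02045787e-03,  7.26317237e-04,
        -3.95380839e-04],
       [-3.87793138e-04, -2.99144772e-01,  9.54207658e-01,
         2.02417377e-02],
       [ 0.00000000e+00,  0.00000000e+00,  0.00000000e+00,
         1.00000000e+00]])}
```

```bash
python3 - <<'E'
import cv2
a=cv2.imread('pics/top0.png');cv2.imwrite('pics/t1.png',cv2.resize(a[110:290,100:430],None,fx=2.4,fy=2.4,interpolation=2))
a=cv2.imread('pics/scene0.png');cv2.imwrite('pics/s1.png',cv2.resize(a[110:310,100:400],None,fx=2.6,fy=2.6,interpolation=2))
E
```

```text
(no output)
```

View pics/t1.png

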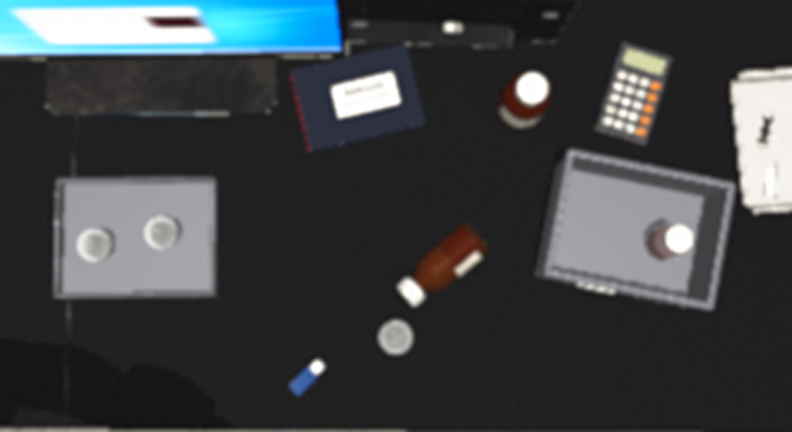

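View pics/s1.png

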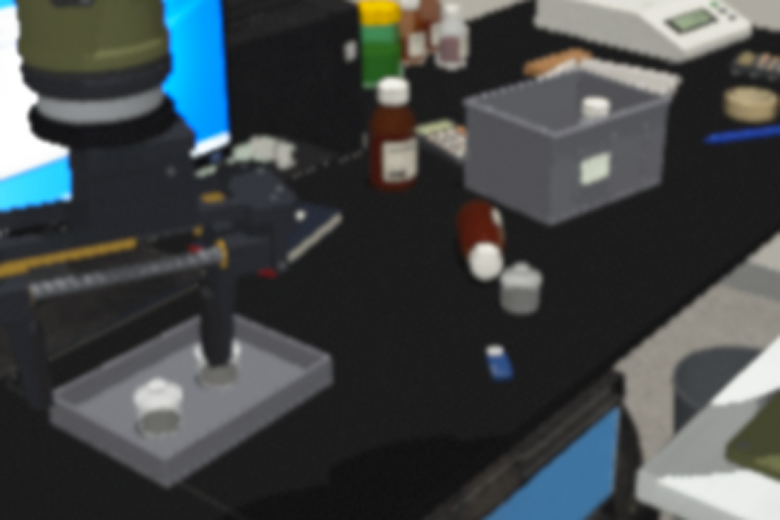

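The top view (crop) shows the toppled bottle with base near (475,240) and cap near (410,290). Weighing bottle c is close to the cap at (396,337). The box is at the right: its left half is empty and the kept bottle is at (672,240). The scene view agrees. Next I'll refine with the wrist camera.

```bash
cat > h.py <<'E'
from rig import robot
import numpy as np, cv2
from scipy.spatial.transform import Rotation as R
def cam(n):
    i=robot.camera_info(n)
    if n!="wrist": return dict(i=i,n=n,o=np.array(i["origin"]),R=R.from_quat(i["attitude"]).as_matrix())
    T=np.eye(4);T[:3,:3]=R.from_quat(robot.get_ee_rot()).as_matrix();T[:3,3]=robot.get_position()
    T=T@i["mount"]; return dict(i=i,n=n,o=T[:3,3],R=T[:3,:3])
def rays(c,uv):
    i=c["i"];p=(np.atleast_2d(uv)-[i["cx"],i["cy"]])/[i["fx"],i["fy"]]
    if c["n"]=="wrist":
        r=np.linalg.norm(p,axis=1,keepdims=True)+1e-12; d=np.hstack([p/r*np.sin(r),np.cos(r)])
    else: d=np.hstack([p,np.ones((len(p),1))])
    d=d@c["R"].T; return d/np.linalg.norm(d,axis=1,keepdims=True)
def proj(c,X):
    i=c["i"];q=(np.atleast_2d(X)-c["o"])@c["R"]
    if c["n"]=="wrist":
        h=np.linalg.norm(q[:,:2],axis=1,keepdims=True)+1e-12; p=q[:,:2]/h*np.arctan2(h,q[:,2:])
    else: p=q[:,:2]/q[:,2:]
    return p*[i["fx"],i["fy"]]+[i["cx"],i["cy"]]
def onz(c,uv,z):
    d=rays(c,uv); return c["o"]+d*((z-c["o"][2])/d[:,2:])
def tri(cs,uvs):  # least-squares ray crossing and miss
    A=[];b=[]
    for c,uv in zip(cs,uvs):
        d=rays(c,uv)[0];M=np.eye(3)-np.outer(d,d);A.append(M);b.append(M@c["o"])
    X=np.linalg.lstsq(np.vstack(A),np.hstack(b),rcond=None)[0]
    return X,np.linalg.norm(np.vstack(A)@X-np.hstack(b))
E
python3 - <<'E'
from h import *
np.set_printoptions(precision=3,suppress=True)
c=cam("top"); f=lambda L:np.array(L)/2.4+[100,110]
print("bottle",onz(c,f([[475,240],[408,292]]),.0245))
print("wbc,brown",onz(c,f([[396,337],[532,88]]),.045))
print("box rim",onz(c,f([[568,150],[735,183],[713,308],[540,275]]),.115))
print("edge",onz(c,f([[300,428],[300,110]]),0))
q=R.from_matrix(np.array([[1,0,0],[0,-1,0],[0,0,-1]]))
for p in [(.40,-.05,.40),(.42,-.1,.42),(.36,-.15,.42)]:
  for y in np.arange(-180,180,30):
    print(p,y,robot.ik(p,(R.from_euler('z',y,degrees=True)*q).as_quat()) is not None,end=';')
E
```

```text
bottle [[ 0.505 -0.112  0.024]
 [ 0.439 -0.027  0.024]]
wbc,brown [[ 0.382 -0.012  0.045]
 [ 0.698 -0.182  0.045]]
box rim [[ 0.609 -0.216  0.115]
 [ 0.571 -0.417  0.115]
 [ 0.421 -0.388  0.115]
 [ 0.458 -0.182  0.115]]
edge [[0.265 0.109 0.   ]
 [0.675 0.115 0.   ]]
(0.4, -0.05, 0.4) -180 True;(0.4, -0.05, 0.4) -150 True;(0.4, -0.05, 0.4) -120 True;(0.4, -0.05, 0.4) -90 True;(0.4, -0.05, 0.4) -60 True;(0.4, -0.05, 0.4) -30 True;(0.4, -0.05, 0.4) 0 True;(0.4, -0.05, 0.4) 30 True;(0.4, -0.05, 0.4) 60 True;(0.4, -0.05, 0.4) 90 True;(0.4, -0.05, 0.4) 120 True;(0.4, -0.05, 0.4) 150 True;(0.42, -0.1, 0.42) -180 True;(0.42, -0.1, 0.42) -150 True;(0.42, -0.1, 0.42) -120 True;(0.42, -0.1, 0.42) -90 True;(0.42, -0.1, 0.42) -60 True;(0.42, -0.1, 0.42) -30 True;(0.42, -0.1, 0.42) 0 True;(0.42, -0.1, 0.42) 30 True;(0.42, -0.1, 0.42) 60 True;(0.42, -0.1, 0.42) 90 True;(0.42, -0.1, 0.42) 120 True;(0.42, -0.1, 0.42) 150 True;(0.36, -0.15, 0.42) -180 True;(0.36, -0.15, 0.42) -150 True;(0.36, -0.15, 0.42) -120 True;(0.36, -0.15, 0.42) -90 True;(0.36, -0.15, 0.42) -60 True;(0.36, -0.15, 0.42) -30 True;(0.36, -0.15, 0.42) 0 True;(0.36, -0.15, 0.42) 30 True;(0.36, -0.15, 0.42) 60 True;(0.36, -0.15, 0.42) 90 True;(0.36, -0.15, 0.42) 120 True;(0.36, -0.15, 0.42) 150 True;
```

```bash
python3 - <<'E'
from h import *
import pickle
np.set_printoptions(precision=3,suppress=True)
out=[]
for k,p in enumerate([(.45,-.03,.42),(.45,-.22,.42)]):
    robot.goto(p,[0,1,0,0]); robot.pause(.3)
    c=cam("wrist"); im=robot.capture("wrist"); cv2.imwrite(f"pics/w{k}.png",im[:,:,::-1])
    d={}
    for t in ["sample_bottle","reject_box","kept_bottle","brown_bottle","weighing_bottle_c"]:
        d[t]=robot.regions_of(t,"wrist")[:2]
        for r in d[t]: print(k,t,round(r["score"],2),np.round(r["bbox"]))
    out.append((c,d))
pickle.dump(out,open("w.pkl","wb")); print(robot.get_time())
# bottle: axis from mask at its mid height
for c,d in out:
    for t,z in (("sample_bottle",.0245),("weighing_bottle_c",.0225),("kept_bottle",.06)):
        if not d[t]: continue
        ys,xs=np.nonzero(d[t][0]["pixels"]); P=onz(c,np.c_[xs,ys],z)[:,:2]; m=P.mean(0)
        w,v=np.linalg.eigh(np.cov((P-m).T)); a=v[:,1]; s=(P-m)@a; l=(P-m)@v[:,0]
        print(t,m,a,np.percentile(s,[.5,99.5]),np.percentile(l,[.5,99.5]))
a=np.hstack([cv2.imread(f"pics/w{k}.png") for k in (0,1)])
cv2.imwrite("pics/w01.png",cv2.resize(a,None,fx=.78,fy=.78,interpolation=3))
E
```

```text
0 sample_bottle 0.64 [ 24. 184.  50.  41.]
0 sample_bottle 0.6 [188. 144.  90.  76.]
0 reject_box 0.61 [  0. 152. 148. 126.]
0 kept_bottle 0.93 [ 26. 188.  46.  39.]
0 brown_bottle 0.6 [145. 284.  45.  63.]
0 weighing_bottle_c 0.98 [258.  94.  34.  32.]
0 weighing_bottle_c 0.68 [444. 192.  32.  30.]
1 sample_bottle 0.59 [329. 147.  82.  75.]
1 reject_box 0.69 [103. 147. 190. 144.]
1 kept_bottle 0.69 [136. 184.  43.  52.]
1 kept_bottle 0.53 [395. 102.  34.  33.]
1 brown_bottle 0.85 [271. 285.  43.  60.]
1 weighing_bottle_c 0.74 [395. 103.  31.  29.]
4.9083
sample_bottle [ 0.515 -0.378] [-0.389  0.921] [-0.075  0.062] [-0.025  0.025]
weighing_bottle_c [ 0.383 -0.012] [0.233 0.972] [-0.02  0.02] [-0.02  0.02]
kept_bottle [ 0.502 -0.345] [-0.373  0.928] [-0.067  0.055] [-0.022  0.022]
sample_bottle [ 0.475 -0.073] [-0.654  0.757] [-0.055  0.067] [-0.027  0.026]
weighing_bottle_c [ 0.382 -0.013] [0.077 0.997] [-0.026  0.026] [-0.019  0.02 ]
kept_bottle [ 0.502 -0.351] [-0.713  0.701] [-0.044  0.04 ] [-0.022  0.023]
```

View pics/w01.png

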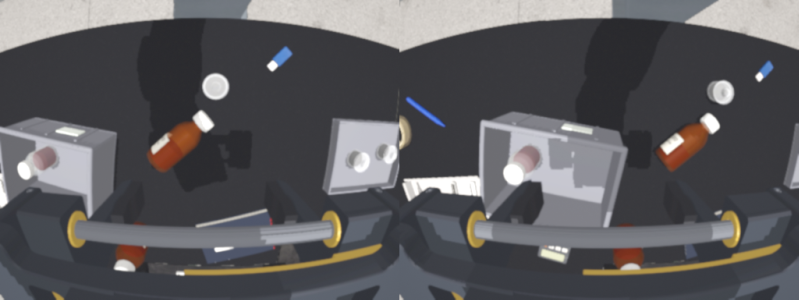

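View pics/w1.png

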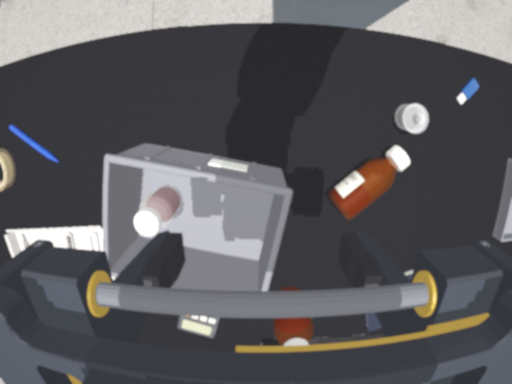

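The wrist view is inverted, with up pointing toward the robot. The lying bottle has its base near (340,205) and cap near (398,158). Bottle c is clear of the cap at (411,118). The box's near rim runs from (107,156) to (291,190), and its half on the right of the image is empty. Next I'll fit the bottle silhouette and triangulate the box rim.

```bash
cat > fit.py <<'E'
from h import *
from scipy.optimize import minimize
th=np.linspace(0,2*np.pi,40)[:-1]
def ring(r,z): return np.c_[r*np.cos(th),r*np.sin(th),0*th+z]
BOD=np.vstack([ring(.0245,0),ring(.0245,.075),ring(.014,.095)]); CAP=np.vstack([ring(.015,.08),ring(.015,.119)])
def sil(c,T):
    m=np.zeros((384,512),np.uint8)
    for Q in (BOD,CAP):
        p=proj(c,Q@T[:3,:3].T+T[:3,3]); cv2.fillConvexPoly(m,cv2.convexHull((p*16).round().astype(np.int32)),1,shift=4)
    return m>0
def lying(v):
    x,y,z,a=v; d=np.array([np.cos(a),np.sin(a),0]); T=np.eye(4)
    T[:3,2]=d; T[:3,0]=[0,0,1]; T[:3,1]=np.cross(d,[0,0,1]); T[:3,3]=[x,y,z]; return T
def upright(v):
    T=np.eye(4); T[:3,3]=v; return T
def fit(obs,mk,x0,step):
    def cost(v):
        s=0
        for c,m in obs:
            q=sil(c,mk(v)); s+=1-(q&m).sum()/(q|m).sum()
        return s/len(obs)
    S=np.vstack([x0]+[np.array(x0)+np.eye(len(x0))[i]*step[i] for i in range(len(x0))])
    return minimize(cost,x0,method="Nelder-Mead",options=dict(initial_simplex=S,xatol=1e-4,fatol=1e-4,maxiter=400))
E
python3 - <<'E'
from fit import *
import pickle
np.set_printoptions(precision=4,suppress=True)
out=pickle.load(open("w.pkl","rb"))
obs=[(out[0][0],out[0][1]["sample_bottle"][1]["pixels"]),(out[1][0],out[1][1]["sample_bottle"][0]["pixels"])]
for o in (obs,obs[:1],obs[1:]):
    r=fit(o,lying,[.505,-.112,.0245,np.arctan2(.757,-.654)],[.01,.01,.01,.1]); print(r.x,r.fun)
c0,c1=out[0][0],out[1][0]
print("corner",tri([c0,c1],[(149,169),(291,190)]))
print(onz(c1,[(107,156),(291,190),(266,290),(110,278)],.115))
# kept bottle position with cap top at .098
print("kept cap",onz(c1,[(147,222)],.098))
E
python3 - <<'E'
import cv2,numpy as np
a=cv2.imread('pics/w0.png')[145:245,0:170];b=cv2.imread('pics/w1.png')[130:310,90:310]
o=np.zeros((540,800,3),np.uint8)
A=cv2.resize(a,None,fx=2,fy=2,interpolation=2);B=cv2.resize(b,None,fx=2,fy=2,interpolation=2)
o[:200,:340]=A;o[:360,350:790]=B;cv2.imwrite('pics/boxc.png',o[:360])
E
```

```text
[ 0.5115 -0.1136  0.0218  2.2855] 0.044749811424597
[ 0.5123 -0.1141  0.0197  2.2941] 0.03570300157977879
[ 0.511  -0.1129  0.0226  2.2895] 0.04733309784528439
corner (array([ 0.467 , -0.1797,  0.0403]), np.float64(0.019875727205172042))
[[ 0.4215 -0.3837  0.115 ]
 [ 0.459  -0.1893  0.115 ]
 [ 0.5806 -0.2132  0.115 ]
 [ 0.5755 -0.4099  0.115 ]]
kept cap [[ 0.5033 -0.3516  0.098 ]]
```

View pics/boxc.png

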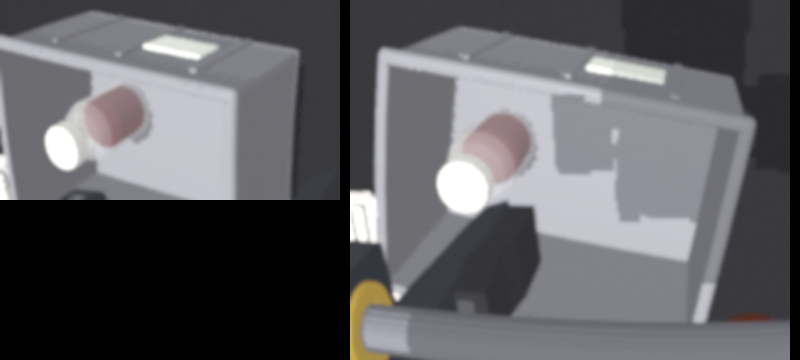

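The mismatch was mine: I paired a rim corner with a base corner. The correct rim corner is (118.5,190) in view 0 and (291.5,190) in view 1. I'll recheck that and search for reachable grasp and stand poses.

```bash
cat > plan.py <<'E'
from fit import *
BASE=np.array([.5115,-.1136,.0235]); YAW=2.288; S=.055; UP=np.array([0,0,1.])
A=np.array([np.cos(YAW),np.sin(YAW),0])
YB=np.array([.189,.982,0]); BOX=np.array([.513,-.3005,0]); FREE=BOX+.045*YB+[0,0,.006]
def quat(x,d): return R.from_matrix(np.c_[x,np.cross(d,x),d]).as_quat()
def lie(th,back=.003):   # tilted grasp of the lying bottle
    d=-UP*np.cos(th)-A*np.sin(th); x=A*np.cos(th)-UP*np.sin(th)
    return BASE+S*A-(.147+back)*d, quat(x,d), d
def stand(p,phi,th,back=.003): # same grasp with the bottle upright, base at p
    a=np.array([np.cos(phi),np.sin(phi),0]); d=a*np.cos(th)-UP*np.sin(th); x=UP*np.cos(th)+a*np.sin(th)
    return np.array(p)+S*UP-(.147+back)*d, quat(x,d), d
E
python3 - <<'E'
from plan import *
import pickle
np.set_printoptions(precision=2,suppress=True)
o=pickle.load(open("w.pkl","rb")); print(tri([o[0][0],o[1][0]],[(118.5,190),(291.5,190)]),FREE)
lim=np.array([[-3.01,3.01],[-.46,2.08],[-1.47,1.51],[.13,2.56],[-1,4.14],[.04,2.09],[-2.66,2.66]])
mar=lambda q:np.min([q-lim[:,0],lim[:,1]-q])
res=[]
for th in np.radians([20,25,30,35]):
    P,Q,d=lie(th); q=[robot.ik(P+[0,0,h],Q) for h in (0,.15)]
    print(np.degrees(th).round(),[None if k is None else (np.array(k),mar(k).round(2)) for k in q])
    for x in (.5,.56,.62):
        for y in (.05,.1):
            for f in np.radians(np.arange(-180,180,30)):
                q=[robot.ik(*(lambda r:(r[0]+[0,0,h],r[1]))(stand([x,y,0],f,th))) for h in (0,.12)]
                if all(k is not None for k in q): res.append((min(map(mar,q)),np.degrees(th),x,y,np.degrees(f),q[0],q[1]))
res.sort(key=lambda r:-r[0]); print(len(res))
for r in res[:14]: print(*[np.round(k,2) for k in r])
E
```

```text
(array([ 0.46, -0.19,  0.11]), np.float64(0.0002056909701235914)) [ 0.52 -0.26  0.01]
20.0 [(array([ 0.54,  1.36, -1.26,  2.32,  1.8 ,  1.5 , -1.08]), np.float64(0.21)), (array([ 0.38,  0.74, -0.83,  2.28,  1.48,  0.84, -0.88]), np.float64(0.28))]
25.0 [(array([ 0.48,  1.39, -1.26,  2.36,  1.84,  1.63, -1.17]), np.float64(0.2)), (array([ 0.51,  0.95, -1.26,  2.32,  1.53,  1.31, -1.01]), np.float64(0.21))]
30.0 [(array([ 0.43,  1.44, -1.26,  2.39,  1.87,  1.76, -1.26]), np.float64(0.17)), (array([-0.08,  0.68, -0.26,  2.4 ,  1.81,  0.65, -1.33]), np.float64(0.16))]
35.0 [(array([ 0.38,  1.49, -1.26,  2.42,  1.89,  1.9 , -1.34]), np.float64(0.14)), (array([ 0.38,  1.01, -1.26,  2.42,  1.61,  1.54, -1.24]), np.float64(0.14))]
231
0.76 30.0 0.62 0.1 -60.0 [-0.62  1.2  -0.09  1.76  1.36  1.17  1.76] [-0.54  1.   -0.24  1.8   1.33  1.31  1.9 ]
0.72 25.0 0.62 0.1 -60.0 [-0.66  1.24 -0.06  1.74  1.35  1.22  1.73] [-0.58  1.04 -0.21  1.8   1.34  1.37  1.86]
0.71 35.0 0.62 0.1 -60.0 [-0.58  1.16 -0.13  1.77  1.36  1.11  1.79] [-0.5   0.96 -0.27  1.8   1.31  1.26  1.95]
0.7 35.0 0.5 0.05 -90.0 
[... 521 characters left out ...]
.89  1.4   1.25  1.86]
0.66 20.0 0.62 0.1 -60.0 [-0.7   1.29 -0.03  1.71  1.35  1.28  1.71] [-0.62  1.08 -0.17  1.79  1.35  1.43  1.82]
0.63 35.0 0.56 0.05 -90.0 [-0.44  1.19 -0.23  1.61  0.99  1.32  1.77] [-0.41  1.   -0.3   1.65  0.95  1.46  1.87]
0.63 20.0 0.56 0.1 -60.0 [-0.8   1.29  0.02  1.85  1.3   1.2   1.58] [-0.69  1.06 -0.16  1.93  1.3   1.4   1.69]
0.63 30.0 0.5 0.05 -90.0 [-0.52  1.21 -0.22  1.74  0.97  1.33  1.63] [-0.48  1.01 -0.29  1.79  0.93  1.46  1.73]
0.62 35.0 0.5 0.1 -90.0 [-0.54  1.18 -0.27  1.69  0.93  1.32  1.65] [-0.5   0.99 -0.34  1.72  0.88  1.47  1.75]
0.62 25.0 0.56 0.1 -60.0 [-0.77  1.24 -0.    1.88  1.32  1.14  1.59] [-0.65  1.02 -0.2   1.94  1.3   1.34  1.72]
```

```bash
python3 - <<'E'
from plan import *
np.set_printoptions(precision=3,suppress=True)
th=np.radians(25)
for f in (-30,-45,0):
    for h in (0,.12):
        P,Q,d=stand([.57,.05,.001],np.radians(f),th); print(f,h,P,robot.ik(P+[0,0,h],Q))
P,Q,d=lie(th)
robot.command_gripper(.075,20)
robot.goto(P-.11*d,Q); print(robot.get_joint_pos(),robot.ik(P,Q),robot.get_force())
c=cam("wrist"); im=robot.capture("wrist"); rs=robot.regions_of("sample_bottle","wrist")
for r in rs[:2]: print(r["score"],r["bbox"])
g=fit([(c,rs[0]["pixels"])],lying,[*BASE,YAW],[.004,.004,-.002,.03]); print(g.x,g.fun)
g=fit([(c,rs[0]["pixels"])],lambda v:lying([v[0],v[1],.0245,v[2]]),[*BASE[:2],YAW],[.004,.004,.03]); print(g.x,g.fun)
o=im[:,:,::-1].copy(); e=sil(c,lying([*BASE,YAW])).astype(np.uint8); cv2.drawContours(o,cv2.findContours(e,0,1)[0],-1,(0,255,0),1)
s=robot.capture("scene")[:,:,::-1]; cv2.imwrite("pics/pre.png",cv2.resize(np.hstack([o,s]),None,fx=.78,fy=.78,interpolation=3)); print(robot.get_time())
E
```

```text
-30 0 [0.452 0.118 0.119] [-0.79   1.354  0.217  2.346  2.194  1.199  0.932]
-30 0.12 [0.452 0.118 0.119] [-0.697  1.043  0.08   2.432  2.11   1.223  1.216]
-45 0 [0.474 0.146 0.119] [-0.816  1.284  0.192  2.159  1.801  0.989  1.209]
-45 0.12 [0.474 0.146 0.119] [-0.703  1.003  0.017  2.229  1.706  1.13   1.471]
0 0 [0.434 0.05  0.119] [-0.062  1.481 -0.406  2.557  2.853  2.068  1.764]
0 0.12 [0.434 0.05  0.119] None
[ 0.003  0.806 -0.497  2.448  1.834  0.786 -1.463] [ 0.09   1.057 -0.453  2.378  2.099  0.895 -1.577] [ 0.003  0.042 -0.521]
0.86 [231.9, 121.8, 61.5, 136.2]
0.3 [305.2, 280.3, 49.3, 62.3]
[ 0.512 -0.115  0.02   2.284] 0.04007071302298171
[ 0.511 -0.114  2.288] 0.047330447330447334
8.0667
```

View pics/pre.png

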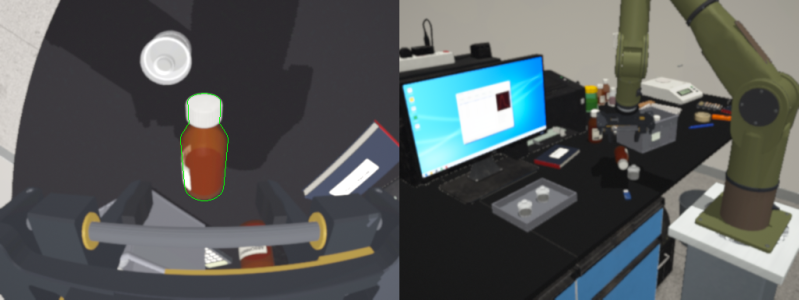

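The fitted outline lies on the bottle: cap near (205,108), base near (204,195) in the left panel. The fingers straddle it and c is clear at (165,58). Grasping now.

```bash
python3 - <<'E'
from plan import *
np.set_printoptions(precision=3,suppress=True)
th=np.radians(25); P,Q,d=lie(th)
robot.move_linear(P); print(robot.get_force())
robot.command_gripper(.03,25); print("w",robot.get_width(),robot.get_grip_force(),robot.get_force())
robot.move_linear(P+[0,0,.17]); print("w",robot.get_width(),robot.get_force())
for f in (-45,-30):
    Ps,Qs,ds=stand([.57,.05,.0],np.radians(f),th); print(f,robot.ik(Ps+[0,0,.12],Qs),robot.ik(Ps,Qs))
print(robot.get_joint_pos())
Ps,Qs,ds=stand([.57,.05,.0],np.radians(-45),th)
robot.goto(Ps+[0,0,.12],Qs); print("w",robot.get_width(),robot.get_position()-Ps,robot.get_force(),robot.get_time())
im=robot.capture("scene"); cv2.imwrite("pics/up.png",cv2.resize(im[100:300,150:400,::-1],None,fx=2.6,fy=2.6,interpolation=2))
c=cam("scene")
for r in robot.regions_of("sample_bottle","scene")[:2]:
    print(r["score"],r["bbox"])
    e=sil(c,upright([.57,.05,.12])); ys,xs=np.nonzero(e); print("expected",xs.min(),ys.min(),np.ptp(xs),np.ptp(ys))
E
```

```text
[-0.485 -0.168  0.814]
w 0.04742928335431696 24.992992131155916 [-0.815  0.312  3.447]
w 0.04767726237517816 [ 0.246 -0.408 -1.041]
-45 [-1.228  1.39   1.071  2.254  2.731  0.224  0.339] [-1.181  1.55   0.845  2.175  2.298  0.333  0.564]
-30 [-1.162  1.441  1.079  2.455  3.039  0.728  0.136] [-1.149  1.643  0.859  2.361  2.75   0.767  0.164]
[ 0.045  0.612 -0.359  2.328  1.565  0.586 -1.009]
w 0.04733219702036741 [-0.    -0.001  0.119] [ 0.61   0.295 -1.315] 12.15
0.5 [220.9, 164.0, 19.9, 14.4]
expected 221 131 19 48
```

View pics/up.png

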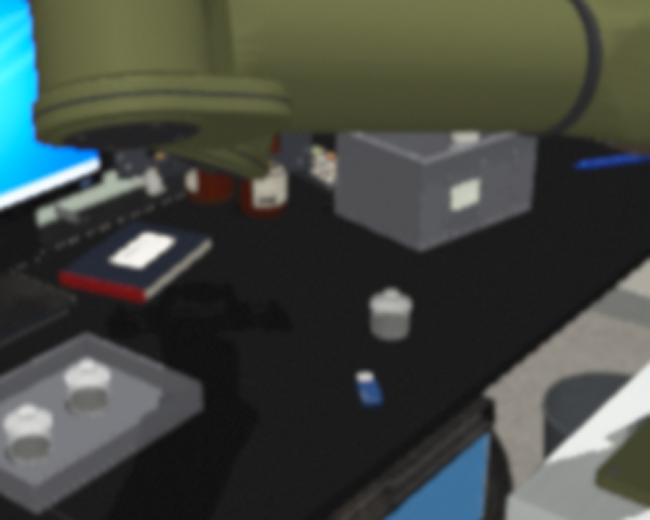

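The bottle is held upright, but the forearm occludes it. Its visible base ends at row 178, against 179 expected. I'll switch to the elbow-up posture found earlier, then lower until contact.

```bash
python3 - <<'E'
from plan import *
np.set_printoptions(precision=3,suppress=True)
th=np.radians(25); Ps,Qs,ds=stand([.57,.05,.0],np.radians(-45),th)
robot.goto_joints([-.703,1.003,.017,2.229,1.706,1.13,1.471])
print(robot.get_position()-Ps,robot.get_width())
robot.move_linear(Ps+[0,0,.015]); robot.pause(.3); f0=robot.get_force()[2]; print(f0,robot.get_joint_pos())
z=.010
while z>-.008:
    robot.move_linear(Ps+[0,0,z],rate=.03); f=robot.get_force()[2]-f0
    print(round(z,4),round(f,2),end=' ')
    if abs(f)>2.5: break
    z-=.0015
print(robot.get_ft_torque(),robot.get_time())
E
```

```text
[ 0.    -0.     0.121] 0.047609517487335135
-1.4395207547222135 [-0.691  1.229 -0.001  2.166  1.776  1.174  1.297]
0.01 -0.09 0.0085 0.22 0.007 0.41 0.0055 -0.29 0.004 0.48 0.0025 0.51 0.001 0.44 -0.0005 0.84 -0.002 6.79 [ 0.093  0.227 -0.009] 16.775
```

```bash
python3 - <<'E'
from plan import *
np.set_printoptions(precision=4,suppress=True)
th=np.radians(25); Ps,Qs,ds=stand([.57,.05,.0],np.radians(-45),th)
robot.move_linear(Ps+[0,0,-.001],rate=.03); print(robot.get_force())
robot.command_gripper(.056); robot.pause(.3); robot.command_gripper(.08); robot.pause(.3)
robot.move_linear(Ps-.10*ds,rate=.12); print(robot.get_force())
robot.move_linear(Ps-.10*ds+[0,0,.22],rate=.2)
obs=[]
for p in [(.50,.05,.42),(.50,-.08,.42)]:
    robot.goto(p,[0,1,0,0]); robot.pause(.2)
    c=cam("wrist"); im=robot.capture("wrist"); rs=robot.regions_of("sample_bottle","wrist")
    for r in rs[:3]:
        ys,xs=np.nonzero(r["pixels"]); print(round(r["score"],2),np.round(r["bbox"]),onz(c,[[xs.mean(),ys.mean()]],.06))
    e=sil(c,upright([.57,.05,0])); print("exp",np.argwhere(e).mean(0)[::-1])
    if rs: obs.append((c,max(rs,key=lambda r:(r["pixels"]&e).sum())["pixels"]))
    cv2.imwrite(f"pics/st{len(obs)}.png",im[:,:,::-1])
for o in (obs,obs[:1],obs[1:]):
    g=fit(o,upright,[.57,.05,0],[.01,.01,.01]); print(g.x,g.fun)
print(robot.get_time())
s=robot.capture("scene")[:,:,::-1]
cv2.imwrite("pics/st.png",cv2.resize(np.hstack([im[:,:,::-1],s]),None,fx=.78,fy=.78,interpolation=3))
E
```

```text
[-0.1507 -0.2273  3.1465]
[ 0.6275 -0.6777  0.4232]
0.58 [242. 195.  38.  68.] [[0.5723 0.0505 0.06  ]]
exp [260.6914 225.6153]
0.59 [334. 194.  58.  62.] [[0.5659 0.0488 0.06  ]]
exp [360.3991 223.3294]
[ 0.573   0.0512 -0.0044] 0.12785633484162895
[ 0.5762  0.0506 -0.008 ] 0.03364485981308407
[ 0.5808  0.0605 -0.0261] 0.17581350169985432
23.1417
```

View pics/st.png

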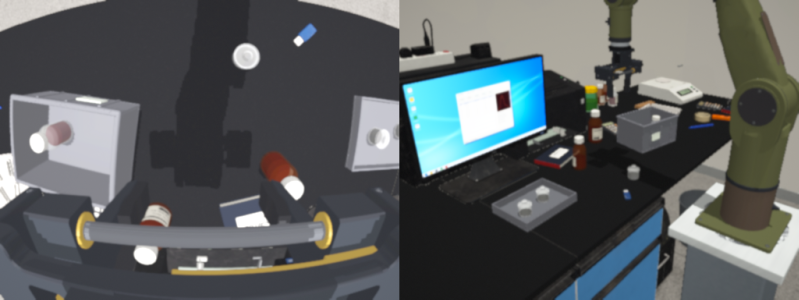

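It stands upright by itself, seen at (280,172) in the left panel and (579,152) in the right. A finger occludes the second wrist view, so I'll locate the cap from the clear one plus the scene and top cameras.

```bash
python3 - <<'E'
from plan import *
np.set_printoptions(precision=4,suppress=True)
robot.goto((.50,.05,.42),[0,1,0,0]); robot.pause(.2)
cs=[];uv=[];X0=[.572,.05,.119]
for n in ("wrist","scene","top"):
    c=cam(n); im=robot.capture(n)[:,:,::-1]; hsv=cv2.cvtColor(im.copy(),cv2.COLOR_BGR2HSV)
    m=((hsv[...,1]<60)&(hsv[...,2]>140)).astype(np.uint8)
    k,l,st,ce=cv2.connectedComponentsWithStats(m); e=proj(c,[.572,.05,.108])[0]
    i=1+np.argmin(np.linalg.norm(ce[1:]-e,axis=1)); print(n,e,ce[i],st[i]); cs.append(c);uv.append(ce[i])
    if n!="scene": print(onz(c,[ce[i]],.112))
for s in ([0,1],[0,2],[0,1,2]): print(tri([cs[k] for k in s],[uv[k] for k in s]))
x=-YB; d=-UP
for sx in (YB,-YB): print(robot.ik(FREE+UP*(.11+.147),quat(sx,d)),robot.ik(FREE+UP*(.27+.147),quat(sx,d)))
print(robot.get_joint_pos(),robot.get_time())
E
```

```text
wrist [263.4397 243.3951] [259.1022 245.8409] [ 202  227   95   37 1125]
[[0.5729 0.0453 0.112 ]]
scene [229.9522 178.8575] [229.9405 179.0595] [225 175  11   9  84]
top [244.573  184.6408] [251.8747 149.1378] [238 140  29  20 399]
[[0.6756 0.0299 0.112 ]]
(array([0.5767, 0.0451, 0.1046]), np.float64(0.00020442367866115027))
(array([ 0.7346,  0.0376, -0.1987]), np.float64(0.0062821453152747))
(array([0.6312, 0.0269, 0.0753]), np.float64(0.07022006804893406))
[ 0.2142  0.8563  0.288   1.8267 -0.4443  0.5226  0.607 ] [ 0.0943  0.6546  0.4982  1.7021 -0.3857  0.884   0.5636]
[ 0.8314  0.9643 -0.8359  1.7928  0.9513  0.8461  2.4712] [ 0.929   0.79   -1.043   1.6574  0.7414  1.1404  2.6365]
[-0.1933  0.5066  0.0056  1.9165 -0.0037  0.7186  1.3834] 24.125
```

```bash
python3 - <<'E'
from plan import *
np.set_printoptions(precision=4,suppress=True)
P=np.array([.572,.0505,.110+.147])
robot.command_gripper(.066,20)
robot.goto(P+[0,0,.06],[0,1,0,0]); robot.move_linear(P,rate=.1); print(robot.get_force())
robot.command_gripper(.015,20); print("w",robot.get_width(),robot.get_grip_force(),robot.get_force())
robot.move_linear(P+[0,0,.02],rate=.06); robot.pause(.2); print("w",robot.get_width(),robot.get_force())
robot.move_linear(P+[0,0,.16]); print(robot.get_width())
Qb=quat(YB,-UP); H=FREE+UP*(.110+.147)
robot.goto(H+[0,0,.16],Qb); print(robot.get_width(),robot.get_position()-H,robot.get_force(),robot.get_time())
c=cam("wrist"); im=robot.capture("wrist")[:,:,::-1]
s=robot.capture("scene")[:,:,::-1]
cv2.imwrite("pics/over.png",np.hstack([cv2.resize(im,(400,300),interpolation=3),cv2.resize(s[80:230,200:400],(400,300),interpolation=2)]))
E
```

```text
[-0.2191 -0.3045  0.1687]
w 0.033075737238435717 18.80489285898875 [-0.098  -1.1207  0.4657]
w 0.03286868221731657 [-0.0124  0.3596 -1.2268]
0.03277434067118731
0.03287771576212836 [0.0007 0.0016 0.1594] [ 0.0845  0.1324 -2.1793] 29.4083
```

View pics/over.png

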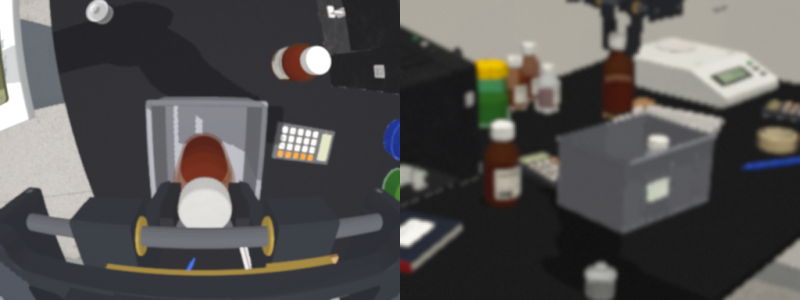

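The bottle hangs upright over the empty half of the box, centred between the side walls (about 150 and 265 in the left panel). Now a guarded lowering.

```bash
python3 - <<'E'
from plan import *
np.set_printoptions(precision=4,suppress=True)
H=FREE+UP*(.110+.147)
robot.move_linear(H+[0,0,.02],rate=.12); robot.pause(.3); f0=robot.get_force(); print(f0,robot.get_width())
z=.012
while z>-.012:
    robot.move_linear(H+[0,0,z],rate=.03); f=robot.get_force()-f0
    print(round(z,4),f.round(2),end=' ')
    if np.linalg.norm(f)>2: break
    z-=.001 if z<.004 else .002
print(robot.get_width(),robot.get_time())
E
```

```text
[-0.4528  0.5261 -1.5007] 0.032813099866804585
0.012 [ 0.67 -0.96 -0.54] 0.01 [ 1.2  -0.24 -0.24] 0.008 [ 0.62 -1.11  0.65] 0.006 [ 0.81 -0.77  0.87] 0.004 [1.25 0.42 0.55] 0.002 [ 0.28 -0.62 -0.39] 0.001 [ 0.06 -0.44 -0.58] 0.0 [-0.73 -1.68  4.4 ] 0.03276005672552314 33.2917
```

Contact came exactly at the predicted floor height. Releasing, backing out and checking.

```bash
python3 - <<'E'
from plan import *
np.set_printoptions(precision=4,suppress=True)
H=FREE+UP*(.110+.147)
robot.command_gripper(.045); robot.pause(.2); robot.command_gripper(.06); robot.pause(.3); print(robot.get_force())
robot.move_linear(H+[0,0,.17],rate=.1); robot.goto((.45,-.2,.46),[0,1,0,0]); robot.pause(.2)
im=robot.capture("wrist")[:,:,::-1]; s=robot.capture("scene")[:,:,::-1]
cv2.imwrite("pics/end.png",np.hstack([cv2.resize(im,(400,300),interpolation=3),cv2.resize(s[80:230,200:400],(400,300),interpolation=2)]))
print(robot.get_force(),robot.get_time())
E
```

```text
[-0.5758  0.1507  0.718 ]
[ 0.0634 -0.1371  0.0289] 37.9583
```

View pics/end.png

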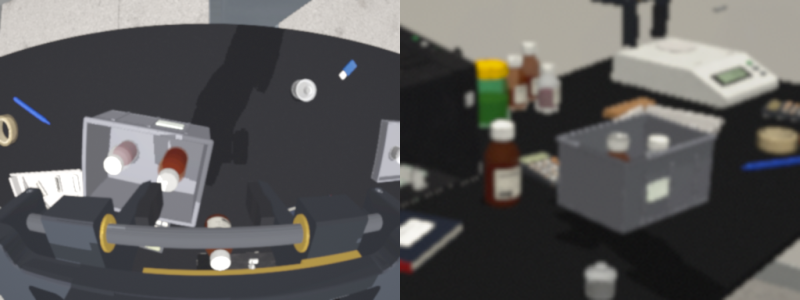

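Both bottles stand upright in the box: the reject at about (172,170) and the kept one at about (122,157) in the left panel. Everything else is where it was.

```bash
python3 -c "
from rig import robot
print(robot.finish_job())"
```

```text
the job is handed in; nothing more can be done
None
```

I stood the reject bottle upright on the bench and let go, then set it gently, upright, in the empty half of the deep box; the kept bottle still stands, nothing else looks moved in the last pictures, and the job was handed in at about 38 s.

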